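# Square a block of cheese into the corner of the wire cutter and hold it for the cut

### The job

The block of cheese on the sheet of paper is next on the wire cutter. The cutter's wire bow may have been left down, part way or up: see that it is swung up out of the block's way, then take the block over, stand it the same way up on the white board, under the raised wire, and press it firmly into the corner, its long side flat along the steel back fence and its end flat against the portion stop. Finish while still gripping it and pressing it against both, ready for the cut; leave the jar, the bottle and the timer where they stand.

Things in the scene. Friction and masses are not known exactly. Their poses are not given: they have to be found in the camera images.
- cutter: wire cheese cutter, fixed: white board on feet. Origin: on the worktop, under the board; x points away from the user to the back fence, y to the left along the fence. Board top 24 mm above the origin; board from x = -52 to 98 mm, y = -110 to 120 mm. A 5 mm groove (8 mm gap in the fence) at y = 64 mm lets the wire pass
- fence: the cutter's steel back fence, fixed to it: same origin and axes as the cutter. Its front face is the plane x = 45 mm, from y = -104 to 116 mm, standing 22 mm high on the board (24 to 46 mm above the worktop); 5 mm thick, a low flange behind it
- stop: portion stop, steel angle fixed square to the fence near its left end; its place along the fence varies. Origin: inner corner where the faces of stop and fence meet at board-top height; axes as the cutter's. Face: plane y = 0, looking to -y, x = -70 to 0 mm, 22 mm high; its clamp reaches 26 mm above the board at x = -10 to 15, y = 0 to 19 mm
- wire_bow (a joint): angle of the wire bow, rad: 0 = down, wire in the groove; grows as the front end swings up and back about the hinge; 1.57 = wire upright behind the fence; end stop 1.9. Stiff hinge: it stays where it is left, 2 to 5 N at the knob moves it. Above about 1.3 a block in the corner is clear of the wire
- bow_hinge (a point): point on the axis of the bow's hinge, in the plane of the bow, at (77, 64, 34) mm in the cutter's frame; the axis is parallel to the cutter's y
- bow_knob (a point): centre of the black ball knob, 28 mm across, on the bow's front end, to lift it by: 170 mm before and 20 mm above the hinge when down (54 mm above the worktop). Bow of 10 mm rod, top bar 74 mm above the hinge, front leg 142 mm before it; wire 11 mm below the hinge when down. Utensils hang from 0.45 m up over and behind the cutter: lean the hand back as the bow rises
- cheese: block of hard cheese, loose, 0.37 to 0.65 kg: 56 mm (its x) by 130 mm (its y, the long way) by 60 mm high (z), darker rind on top. Origin: centre of its underside. It starts on a sheet of stiff paper 2 mm thick to the right of the cutter. It rubs on board, fence and stop (friction about 0.5 to 0.75), so pushing one way can hide that the other face is not touching yet
- spice_jar: bystander: spice jar with black cap, 41 mm across, 105 mm high, origin under its centre
- oil_bottle: bystander: squeeze bottle with pointed spout, 55 mm across, 165 mm high, origin under its centre. Above it hangs the spout of a fixed pot filler (near x = 0.49, y = 0.45 m, from 0.28 m up; its pipe runs on to the left at 0.53 m)
- timer: bystander: round wind-up timer, 66 mm across, 48 mm high, origin under its centre

How it is judged:
At the end, for the whole second after the job is handed in: Fingers grip the block (over 2 N) and press it on fence and stop with over 1.5 N each, through the last second; block upright on the board, flush within 3 mm of both faces, turned less than 0.05 rad, tilted less than 0.06 rad, bottom within 4 mm of the board; bow above 1.2 rad (contact force between cheese and fence above 1.5 N and contact force between cheese and stop above 1.5 N and contact force between the fingers and cheese above 2 N and x of cheese in the frame of cutter between 0.014 and 0.02 m and y of cheese in the frame of stop between -0.068 and -0.062 m and z of cheese in the frame of cutter between 0.02 and 0.028 m and angle between the x axis of cheese and the x axis of cutter, either way round below 0.05 rad and angle between cheese's own z axis and vertical below 0.06 rad and value of joint wire_bow above 1.2 rad); the arm keeps its last pose, push and grip.
It fails at once if a bystander (jar, bottle or timer) is shifted by more than 20 mm (distance of any of spice_jar, oil_bottle, timer from where it was at the start of the episode above 0.02 m).
It also fails if it takes over 72 s, if anything falls off the work surface, if the arm or the gripper's body presses on something with over 40 N, if the wrist force passes 120 N, or if a joint passes its speed limit or range.

### The arm

A 6-joint arm with a two-finger parallel gripper is mounted at the origin on a cart in front of the work surface, level with it; the furniture and walls round the work are solid. World frame = base frame: x ahead of the robot, y to its left, z up, the work surface at z = 0. Lengths are in m, angles in rad, forces in N, time in s.
With the tool pointing down it reaches from about 0.275 to 0.75 m from the base axis. Payload 10.2 kg.
Tool frame: the origin (TCP) lies at the very end of the fingers, on their centre line; the grasp point (between the pads) lies 19 mm behind it; z points along the fingers, y is the line along which they close (so a half turn about z gives the same grasp; the last joint's range is limited). The gripper opens to 88 mm and grips with 3 to 60 N. Pads are 18 mm wide; open, the fingers measure 123 mm over their backs; the gripper's body (75 mm by 187 mm) begins 45 mm behind the grasp point.
Start: joints at [1.022, 0.313, 1.498, -0, 1.331, -0.223], TCP at [0.168, 0.497, 0.239] pointing down, gripper open.
Joint ranges: [-2.94, 2.94], [-0.97, 2.17], [0.19, 2.56], [-1.23, 4.37], [0.02, 3.11], [-2.88, 2.88]. Speed limits (rad/s): [2.39, 2.39, 3.01, 3.14, 3.14, 3.14].

### API

Orientations are given as a unit quaternion [w, x, y, z].
In Python, from cell import get_obs, capture, sign_off, recognise, cut_out, pinpoint gives the robot as it stands.
- The arm moves only by the tool drive_effector, called after ">>>" by a JSON object that holds its "method" and its "body", one argument or row to a line. Schema: {"type":"object","properties":{"segments":{"type":"object","properties":{"deltas":{"type":"array","items":{"type":"array","items":{"type":"number"},"minItems":5,"maxItems":5},"minItems":1,"maxItems":20}},"additionalProperties":false,"required":["deltas"]},"force":{"type":"number"},"only":{"type":"string"},"quiet":{"type":"boolean"},"lines":{"type":"string"}},"required":["segments"],"additionalProperties":false}. segments is an object whose key "deltas" holds a list of rows, 1 to 20 of them, each of 5 numbers: dx, dy, dz in parts of the range, where 1.0 means 0.5 m, then a turn about the tool's z in shares of 2 rad (1.0 is 2 rad), then the finger opening in m; each row shifts and turns the commanded pose from where the row before left it, along the tool's axes as they then stand; what a row does not reach is not made up. A row lasts 1/8 s, in which the tool goes at most 0.0625 m and 0.188 rad, less where a joint would pass 70% of its speed; a pose out of reach is approached as far as the arm can. The fingers move at their own pace and stop on an object; force is the grip in N (left out, the last holds). Time passes only in rows, so rows that do not move let the fingers close. The tool returns the time, the measured TCP pose, the force, the opening and the grip force at its end. only (a regular expression) keeps the lines of the reply that match it, lines (a string "A,B") keeps lines A to B, and quiet returns only ok. No shift or turn number may pass 1 either way. Input that does not fit is refused with a message, and nothing moves.
- get_obs(): the state, without advancing time (a new reading comes with each control period).
- capture(name): name is "side" or "top"; returns a dict with "color" (384x512x3 uint8, blue, green, red), "intrinsics" (3x3 intrinsics, pixels), "world_from_camera" (4x4, takes a point from camera to world coordinates). Camera axes: x right, y down, z forward; pixel columns grow to the right and rows downward; lengths in m; the calibration is good to about 2 mm. A picture is of the moment at which its call begins. There is no depth.
- sign_off(): hands the job in; it is judged then, once.
Trained networks look in a picture, given as the dict that the camera call returned (one of the last four; its "shot" number tells which), for a name from the list of things; names that differ only in an ending like _2 or _b are one class to them, and where a whole thing is asked for, a point or a joint stands for the part that bears it (a point fixed in the world has none). Each returns a list of dicts, best first, with "score" (0 to 1); they miss things now and then, are a little off and sometimes report something else, mostly with a low value. They report only what shows in the picture. A call takes as long as a camera call.
- recognise(thing, picture): "centre" ([x, y, z] in m, in world coordinates, good to about 4 mm: the middle of the surface that is visible of it).
- cut_out(thing, picture): "region" (384x512 bool, what is visible of it).
- pinpoint(thing, picture): "centre" ([x, y, z] in m, in world coordinates, good to about 4 mm: a listed point, or the origin of a listed thing).
The state is a dict: "t": time; "joint_positions": joint angles; "joint_velocities": joint speeds; "joint_torque": joint torques, N m; "tcp_pos": TCP position; "tool_rot": TCP orientation; "ft_force": force on the tool from outside, world axes, zero at the start; "moment": the same for the moment, N m; "gripper_width": finger opening in m; "gripper_force": force on a finger pad.
Only numpy, scipy, OpenCV 4.12 (cv2) and the standard library are available. Lean on these libraries where they do the work, as an engineer would, in place of code of your own. Each camera call takes 0.05 s, during which the arm holds its last target. There are 200 camera calls.

## Working session

There is one attempt and no reset: what is moved stays moved. The work goes in short steps, Python scripts to look and compute and a tool call to move; the robot and the scene stay as the last step left them, time stands still between calls to the robot, and variables do not carry over. Pictures are saved under pics/ and viewed, at most 10 in all, crops included, and the job is handed in when it is done.

```bash
ls; mkdir -p pics; cat > h.py <<'E'
import numpy as np,cv2,json
from cell import *
from scipy.spatial.transform import Rotation as R
def rot():
    q=get_obs()["tool_rot"]; return R.from_quat([q[1],q[2],q[3],q[0]])
def proj(c,p):
    T=np.linalg.inv(c["world_from_camera"]); q=T[:3,:3]@np.array(p)+T[:3,3]; u=c["intrinsics"]@q; return u[:2]/u[2]
def unproj(c,uv,z):
    T=np.array(c["world_from_camera"]); d=T[:3,:3]@np.linalg.inv(c["intrinsics"])@np.array([uv[0],uv[1],1.]); o=T[:3,3]; return o+d*(z-o[2])/d[2]
E
python3 - <<'E'
from h import *
np.set_printoptions(precision=4,suppress=True)
o=get_obs(); print(o["t"],o["tcp_pos"],o["tool_rot"],o["gripper_width"]); print(rot().as_matrix())
for n in("side","top"):
    c=capture(n); cv2.imwrite(f"pics/{n}0.png",c["color"]); print(n,np.array(c["world_from_camera"])[:3,3])
    for t in["cutter","stop","bow_hinge","bow_knob","cheese","spice_jar","oil_bottle","timer"]:
        print(t,[(np.round(r["centre"],4).tolist(),round(r["score"],2)) for r in pinpoint(t,c)[:2]])
    for r in cut_out("cheese",c)[:1]:
        m=r["region"].astype(np.uint8); print("rect",cv2.minAreaRect(cv2.findNonZero(m)))
E
```

```text
pics
0.0 [0.1679 0.4972 0.2382] [-0.0003  0.1622  0.9868 -0.0006] 0.08836393283193601
[[-0.9474  0.3201 -0.0007]
 [ 0.3201  0.9474 -0.0011]
 [ 0.0003 -0.0013 -1.    ]]
side [1.2514 0.4493 0.9275]
cutter [([0.5366, 0.128, 0.001], 0.92)]
stop [([0.5887, 0.2201, 0.0236], 0.81)]
bow_hinge [([0.618, 0.1839, 0.0331], 0.89)]
bow_knob [([0.4845, 0.1928, 0.1305], 0.9)]
cheese [([0.4865, -0.2035, 0.0048], 0.91)]
spice_jar [([0.5699, 0.3312, 0.0026], 0.74)]
oil_bottle [([0.5277, 0.3724, 0.0003], 0.75)]
timer []
rect ((195.78338623046875, 143.99639892578125), (51.40797424316406, 28.80545997619629), 12.264774322509766)
top [0.4835 0.0961 1.0823]
cutter [([0.5369, 0.1256, 0.0015], 0.89)]
stop [([0.5939, 0.2152, 0.0238], 0.75), ([0.4812, -0.1974, -0.0011], 0.62)]
bow_hinge [([0.6207, 0.1842, 0.0347], 0.85), ([0.4813, -0.1983, 0.0005], 0.69)]
bow_knob [([0.4803, 0.1895, 0.1317], 0.65), ([0.4843, -0.1997, 0.0003], 0.62)]
cheese [([0.4834, -0.1989, -0.0006], 0.81)]
spice_jar [([0.5692, 0.3301, 0.0031], 0.57)]
oil_bottle [([0.5318, 0.3714, -0.0045], 0.6)]
timer [([0.7238, 0.0361, 0.0015], 0.9)]
rect ((347.2884826660156, 224.94232177734375), (22.749473571777344, 53.53970718383789), 78.69007110595703)
```

View pics/side0.png

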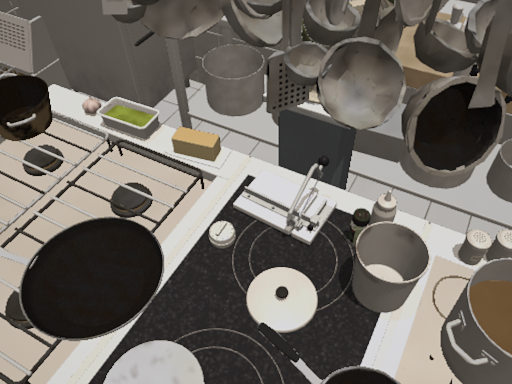

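View pics/top0.png

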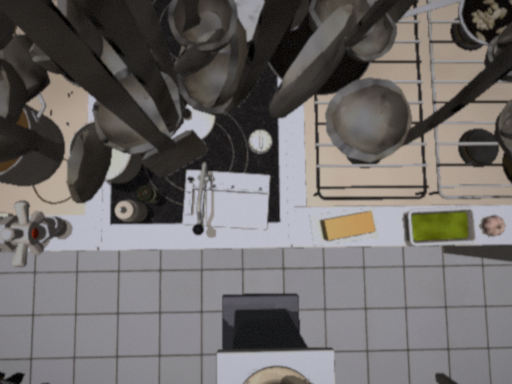

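The bow is partly up (about 0.5 rad), the knob is at side (323,161) and top (198,229), and the cheese is at top (348,225). Utensils hang over the back of the cutter. Next I fit the poses to the masks.

```bash
cat >> h.py <<'E'
from scipy.optimize import minimize
def box(x0,x1,y0,y1,z0,z1): return np.array([[a,b,c] for a in(x0,x1) for b in(y0,y1) for c in(z0,z1)])
def fit(masks,boxes,p0):
    K=4
    def cost(p):
        c,s=np.cos(p[2]),np.sin(p[2]); e=0
        for cam,m in masks:
            im=np.zeros((384*K,512*K),np.uint8)
            for b in boxes:
                w=np.c_[c*b[:,0]-s*b[:,1]+p[0],s*b[:,0]+c*b[:,1]+p[1],b[:,2]]
                uv=np.array([proj(cam,q) for q in w])
                cv2.fillConvexPoly(im,cv2.convexHull(((uv+.5)*K-.5).round().astype(np.int32)),1)
            e+=1-(im&m).sum()/(im|m).sum()
        return e/len(masks)
    r=minimize(cost,p0,method="Nelder-Mead",options=dict(initial_simplex=np.array(p0)+np.array([[0,0,0],[.012,0,0],[0,.012,0],[0,0,.15]]),xatol=2e-4,fatol=1e-4))
    return r.x,r.fun
def big(m): return cv2.resize(m.astype(np.uint8),None,fx=4,fy=4,interpolation=cv2.INTER_NEAREST)
CH=[box(-.028,.028,-.065,.065,.002,.062)]
CU=[box(-.052,.098,-.11,.12,.008,.024),box(.045,.05,-.104,.116,.024,.046)]
E
python3 - <<'E'
from h import *
np.set_printoptions(precision=4,suppress=True)
C={n:capture(n) for n in("side","top")}
for t,B,p0 in(("cheese",CH,[.484,-.2,.2]),("cutter",CU,[.537,.127,-.05])):
    M=[(c,big(cut_out(t,c)[0]["region"])) for c in C.values()]
    print(t,fit(M,B,p0),[fit([m],B,p0) for m in M])
c=C["top"]
for z in(.45,.6): print("utensil tip",unproj(c,(190,150),z),unproj(c,(205,110),z))
im=cv2.resize(c["color"][130:245,170:390],None,fx=3.6,fy=3.6,interpolation=cv2.INTER_CUBIC);cv2.imwrite("pics/crop.png",im)
im=cv2.resize(C["side"]["color"][130:250,150:350],None,fx=4,fy=4,interpolation=cv2.INTER_CUBIC);cv2.imwrite("pics/crop2.png",im)
E
```

```text
cheese (array([ 0.4865, -0.197 ,  0.147 ]), np.float64(0.0820479171740357)) [(array([ 0.4841, -0.2009,  0.1133]), np.float64(0.06689423031337416)), (array([ 0.4866, -0.1954,  0.1343]), np.float64(0.07773851590106007))]
cutter (array([ 0.538 ,  0.1236, -0.0738]), np.float64(0.13452700728528644)) [(array([ 0.5368,  0.1226, -0.0801]), np.float64(0.15347982855976594)), (array([ 0.5391,  0.1264, -0.07  ]), np.float64(0.10339002572273204))]
utensil tip [0.6114 0.1749 0.45  ] [0.6787 0.1502 0.45  ]
utensil tip [0.5811 0.1562 0.6   ] [0.6324 0.1374 0.6   ]
```

View pics/crop2.png

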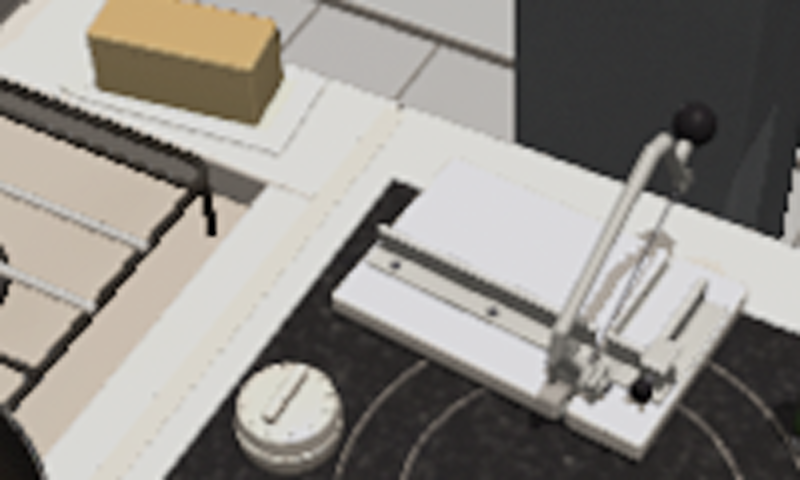

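The crop shows the stop at (690,300), the timer at (290,415) well behind the board, and the bow partly raised with its knob at (693,122). The cutter yaw is about -0.075 and the stop sits at y ≈ 0.097 in the cutter frame. The hinge position agrees with both. Next I move above the knob.

Units first: shifts go in shares of 0.5 m and turns go in shares of 2 rad. So -0.044 m is -0.088, -0.036 m is -0.072, -0.126 rad is -0.063.

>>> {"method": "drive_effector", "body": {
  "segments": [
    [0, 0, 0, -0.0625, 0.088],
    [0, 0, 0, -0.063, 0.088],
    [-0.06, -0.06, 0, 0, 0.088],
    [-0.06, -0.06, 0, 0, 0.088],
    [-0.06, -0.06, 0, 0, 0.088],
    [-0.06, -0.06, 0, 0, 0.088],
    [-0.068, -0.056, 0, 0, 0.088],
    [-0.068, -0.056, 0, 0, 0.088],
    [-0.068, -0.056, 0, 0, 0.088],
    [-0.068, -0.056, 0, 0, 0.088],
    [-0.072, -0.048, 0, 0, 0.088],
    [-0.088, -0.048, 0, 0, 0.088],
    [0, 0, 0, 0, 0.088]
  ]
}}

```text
refused: segments: the value is not of type 'object' (schema: type "object"). Nothing was moved.
```

Wrong form. The message asks for an object with the rows under "deltas", so I'll send the same numbers that way.

>>> {"method": "drive_effector", "body": {
  "segments": {"deltas":[[0, 0, 0, -0.0625, 0.088], [0, 0, 0, -0.063, 0.088], [-0.06, -0.06, 0, 0, 0.088], [-0.06, -0.06, 0, 0, 0.088], [-0.06, -0.06, 0, 0, 0.088], [-0.06, -0.06, 0, 0, 0.088], [-0.068, -0.056, 0, 0, 0.088], [-0.068, -0.056, 0, 0, 0.088], [-0.068, -0.056, 0, 0, 0.088], [-0.068, -0.056, 0, 0, 0.088], [-0.072, -0.048, 0, 0, 0.088], [-0.088, -0.048, 0, 0, 0.088], [0, 0, 0, 0, 0.088]]}
}}

```text
t: 2.92
tcp_pos: [0.4839, 0.1913, 0.2382]
tool_rot: [-0.0, 0.039, 0.999, -0.0]
ft_force: [-0.1, 0.1, 0.4]
gripper_width: 0.0874
gripper_force: 0.0
```

```bash
python3 - <<'E'
from h import *
np.set_printoptions(precision=4,suppress=True)
o=get_obs();print(o["joint_positions"],o["ft_force"],rot().as_matrix())
C=capture("top");cv2.imwrite("pics/top1.png",C["color"])
S=capture("side");cv2.imwrite("pics/side1.png",S["color"])
for c in(C,S): print([(r["centre"],r["score"]) for r in pinpoint("bow_knob",c)[:1]])
E
```

```text
[ 0.1512  0.3033  1.5121 -0.0003  1.3265 -1.3415] [-0.1189  0.102   0.396 ] [[-0.997   0.078  -0.0003]
 [ 0.078   0.997  -0.0003]
 [ 0.0003 -0.0003 -1.    ]]
[]
[([0.4818, 0.1936, 0.1318], 0.68)]
```

View pics/side1.png

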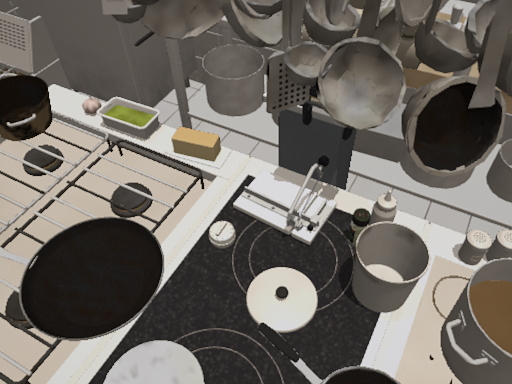

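The fingers straddle above the knob (side 308,108 and 348,130), and the knob is at (323,161). Next I check the top view for overhead clearance.

```bash
python3 - <<'E'
import cv2
a=cv2.imread("pics/top1.png")[60:300,60:320];cv2.imwrite("pics/t1c.png",cv2.resize(a,None,fx=2.4,fy=2.4,interpolation=cv2.INTER_CUBIC))
E
```

```text
(no output)
```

View pics/t1c.png

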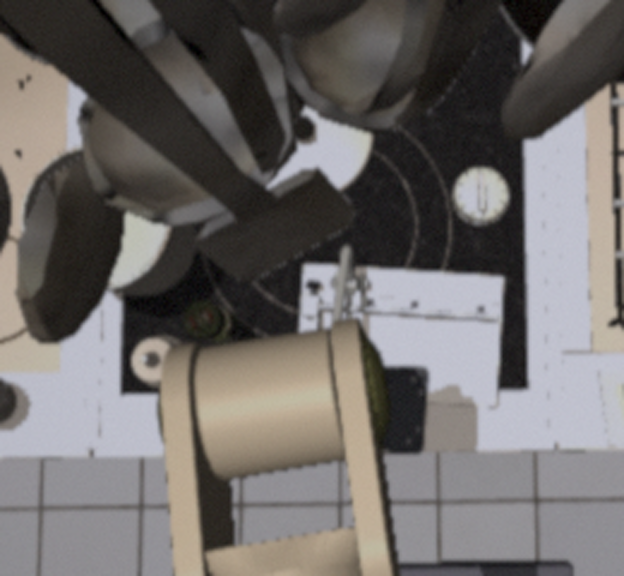

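```bash
python3 - <<'E'
from h import *
np.set_printoptions(precision=3,suppress=True)
T=capture("top");S=capture("side")
print(T["intrinsics"],np.array(T["world_from_camera"]))
for z in(.45,.5,.55,.6,.65,.7):
    print(z,[ (p[:2],proj(S,p)) for p in (unproj(T,uv,z) for uv in((160,177),(207,150)))], "lad", [ (p[:2],proj(S,p)) for p in [unproj(T,(75,200),z)]],"pot",[ (p[:2],proj(S,p)) for p in [unproj(T,(205,112),z)]])
cv2.imwrite("pics/sc.png",cv2.resize(S["color"][0:200,180:440],None,fx=3,fy=3,interpolation=cv2.INTER_CUBIC))
E
```

```text
[[388.616   0.    251.585]
 [  0.    388.616 188.903]
 [  0.      0.      1.   ]] [[-0.014 -0.995  0.098  0.484]
 [-0.999  0.01  -0.034  0.096]
 [ 0.033 -0.099 -0.995  1.082]
 [ 0.     0.     0.     1.   ]]
0.45 [(array([0.567, 0.223]), array([334.627,  73.301])), (array([0.611, 0.147]), array([286.626,  74.8  ]))] lad [(array([0.531, 0.359]), array([412.991,  82.662]))] pot [(array([0.675, 0.15 ]), array([272.048,  94.152]))]
0.5 [(array([0.56 , 0.213]), array([333.634,  45.657])), (array([0.601, 0.143]), array([287.76 ,  47.057]))] lad [(array([0.527, 0.338]), array([408.408,  53.846]))] pot [(array([0.66 , 0.146]), array([273.91 ,  64.223]))]
0.55 [(array([0.554, 0.203]), array([332.563,  15.84 ])), (array([0.591, 0.139]), array([288.982,  17.138]))] lad [(array([0.524, 0.317]), array([403.478,  22.846]))] pot [(array([0.645, 0.142]), array([275.909,  32.09 ]))]
0.6 [(array([0.547, 0.193]), array([331.404, -16.415])), (array([0.581, 0.135]), array([290.304, -15.224]))] lad [(array([0.52 , 0.296]), array([398.16 , -10.595]))] pot [(array([0.63 , 0.137]), array([278.062,  -2.499]))]
0.65 [(array([0.541, 0.183]), array([330.147, -51.42 ])), (array([0.571, 0.131]), array([291.739, -50.341]))] lad [(array([0.516, 0.276]), array([392.406, -46.777]))] pot [(array([0.615, 0.133]), array([280.385, -39.837]))]
0.7 [(array([0.534, 0.173]), array([328.778, -89.542])), (array([0.561, 0.127]), array([293.301, -88.58 ]))] lad [(array([0.512, 0.255]), array([386.16 , -86.053]))] pot [(array([0.599, 0.129]), array([282.9  , -80.266]))]
```

View pics/sc.png

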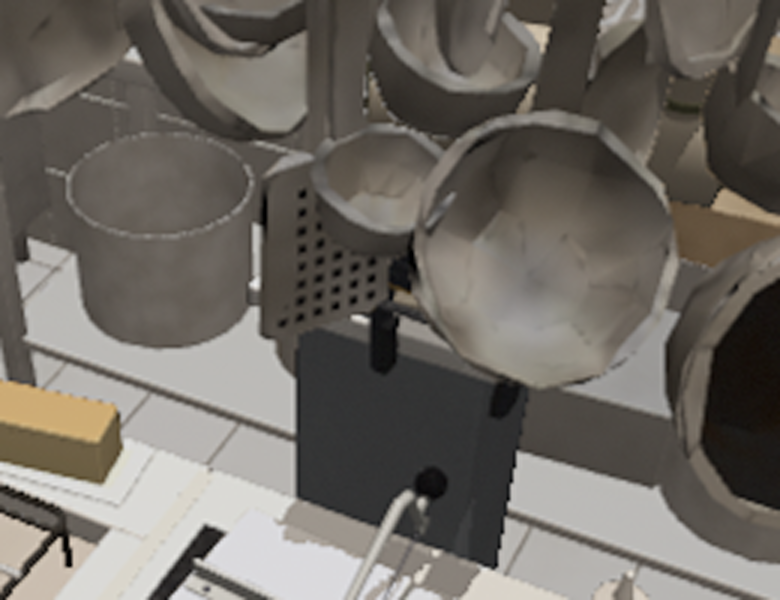

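The blade hangs right over the raised knob, so I won't grip the knob from above. I'll push the bow up and back with the outer back of a finger, with the hand well in front and to the right of the knob. First I back off, turn and go down.

Converted, 0.044 m is 0.088, -0.022 m is -0.044, 0.174 rad is 0.087.

>>> {"method": "drive_effector", "body": {
  "segments": {"deltas":[[0.08, -0.044, 0, 0, 0.088], [0.08, -0.044, 0, 0, 0.088], [0, 0, 0, 0.087, 0.088], [0, 0, 0, 0.087, 0.088], [0, 0, 0, 0.087, 0.088], [0, 0, 0, 0.087, 0.088], [0, 0, 0, 0.087, 0.088], [0, 0, 0, 0.087, 0.088], [0, 0, 0.088, 0, 0.088], [0, 0, 0.088, 0, 0.088], [0, 0, 0.088, 0, 0.088], [0, 0, 0, 0, 0.088]]}
}}

```text
t: 4.72
tcp_pos: [0.3974, 0.1554, 0.1053]
tool_rot: [-0.002, 0.53, 0.848, -0.002]
ft_force: [0.5, 0.5, 0.6]
gripper_width: 0.0881
gripper_force: 0.0
```

```bash
python3 - <<'E'
from h import *
np.set_printoptions(precision=4,suppress=True)
print(rot().as_matrix())
S=capture("side");print([(r["centre"],r["score"]) for r in pinpoint("bow_knob",S)[:1]])
cv2.imwrite("pics/s3.png",cv2.resize(S["color"][60:240,220:400],None,fx=3,fy=3,interpolation=cv2.INTER_CUBIC))
print(unproj(S,(267,112),.45),unproj(S,(308,98),.45),unproj(S,(267,112),.4))
E
```

```text
[[-0.4375  0.8992 -0.0051]
 [ 0.8992  0.4375 -0.0005]
 [ 0.0018 -0.0048 -1.    ]]
[([0.4818, 0.1944, 0.1345], 0.8)]
[0.723  0.1654 0.45  ] [0.6569 0.2106 0.45  ] [0.6676 0.1357 0.4   ]
```

View pics/s3.png

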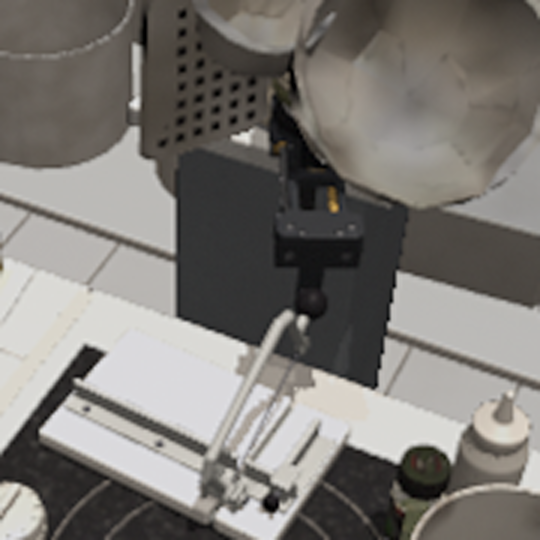

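The finger stands right in front of the knob (crop 312,300) with the gripper body above it. Pushing up along the arc, in stages.

>>> {"method": "drive_effector", "body": {
  "segments": {"deltas":[[-0.01, 0.0172, 0, 0, 0.088], [-0.01, 0.0172, 0, 0, 0.088], [-0.0078, 0.0134, -0.017, 0, 0.088], [-0.0078, 0.0134, -0.016, 0, 0.088], [-0.0078, 0.0134, -0.015, 0, 0.088], [-0.0078, 0.0134, -0.014, 0, 0.088], [-0.0078, 0.0134, -0.014, 0, 0.088], [-0.0078, 0.0134, -0.013, 0, 0.088]]}
}}

```text
t: 5.82
tcp_pos: [0.465, 0.1492, 0.1532]
tool_rot: [-0.0, 0.531, 0.848, -0.001]
ft_force: [-12.4, -9.7, 11.5]
gripper_width: 0.0882
gripper_force: 8.4
```

```bash
python3 - <<'E'
from h import *
np.set_printoptions(precision=4,suppress=True)
S=capture("side");print([(r["centre"],r["score"]) for r in pinpoint("bow_knob",S)[:1]])
E
```

```text
[([0.5286, 0.1881, 0.1781], 0.7)]
```

Converted, 0.0067 m is 0.0134, -0.005 m is -0.01.

>>> {"method": "drive_effector", "body": {
  "segments": {"deltas":[[-0.0078, 0.0134, -0.01, 0, 0.088], [-0.0078, 0.0134, -0.009, 0, 0.088], [-0.0078, 0.0134, -0.008, 0, 0.088], [-0.0078, 0.0134, -0.007, 0, 0.088], [-0.0078, 0.0134, -0.006, 0, 0.088], [-0.0078, 0.0134, -0.005, 0, 0.088]]}
}}

```text
t: 6.68
tcp_pos: [0.5126, 0.1459, 0.1753]
tool_rot: [0.001, 0.531, 0.847, -0.0]
ft_force: [-5.1, -4.3, 5.8]
gripper_width: 0.0876
gripper_force: 3.5
```

```bash
python3 - <<'E'
from h import *
np.set_printoptions(precision=4,suppress=True)
S=capture("side");print([(r["centre"],r["score"]) for r in pinpoint("bow_knob",S)[:1]],get_obs()["ft_force"])
E
```

```text
[([0.5798, 0.1866, 0.2], 0.82)] [-0.5606 -1.042   0.5642]
```

Converted, 0.006 m is 0.012, -0.0035 m is -0.007.

>>> {"method": "drive_effector", "body": {
  "segments": {"deltas":[[-0.007, 0.012, -0.004, 0, 0.088], [-0.007, 0.012, -0.002, 0, 0.088]]}
}}

```text
t: 7.02
tcp_pos: [0.526, 0.1454, 0.1774]
tool_rot: [0.0, 0.531, 0.848, -0.0]
ft_force: [-3.5, -3.1, 4.1]
gripper_width: 0.0879
gripper_force: 2.3
```

>>> {"method": "drive_effector", "body": {
  "segments": {"deltas":[[-0.007, 0.012, -0.002, 0, 0.088], [-0.007, 0.012, 0, 0, 0.088]]}
}}

```text
t: 7.28
tcp_pos: [0.5399, 0.1446, 0.1778]
tool_rot: [0.0, 0.531, 0.848, 0.0]
ft_force: [-2.8, -1.0, 2.3]
gripper_width: 0.0879
gripper_force: 1.8
```

```bash
python3 - <<'E'
from h import *
np.set_printoptions(precision=4,suppress=True)
S=capture("side");print([(r["centre"],r["score"]) for r in pinpoint("bow_knob",S)[:1]],get_obs()["ft_force"],get_obs()["joint_torque"])
E
```

```text
[([0.6077, 0.1828, 0.2039], 0.7)] [0.0433 0.7226 0.3641] [ -0.1436 -44.7289 -24.575    0.0442   0.1223  -0.0184]
```

Converted, 0.006 m is 0.012, -0.0035 m is -0.007.

>>> {"method": "drive_effector", "body": {
  "segments": {"deltas":[[-0.007, 0.012, 0, 0, 0.088], [-0.007, 0.012, 0, 0, 0.088]]}
}}

```text
t: 7.62
tcp_pos: [0.5537, 0.1436, 0.1777]
tool_rot: [-0.0, 0.531, 0.848, 0.0]
ft_force: [-2.4, -0.9, 2.0]
gripper_width: 0.0876
gripper_force: 1.4
```

```bash
python3 - <<'E'
from h import *
np.set_printoptions(precision=4,suppress=True)
S=capture("side");print([(r["centre"],r["score"]) for n in("bow_knob","bow_hinge") for r in pinpoint(n,S)[:1]],get_obs()["ft_force"])
M=[(S,big(cut_out("cheese",S)[0]["region"]))];print(fit(M,CH,[.484,-.2,.13]))
E
```

```text
[([0.6192, 0.1814, 0.2071], 0.69), ([0.6144, 0.1837, 0.0312], 0.96)] [0.5778 1.0198 0.3452]
(array([ 0.4827, -0.2025,  0.1375]), np.float64(0.0931833285863477))
```

The bow is now at about 1.47 rad. Retreating from the knob and moving to the cheese.

Converted, -0.048 m is -0.096, -0.0346 m is -0.0692, 0.16 rad is 0.08.

>>> {"method": "drive_effector", "body": {
  "segments": {"deltas":[[0.04, -0.0692, 0, 0, 0.088], [0.04, -0.0692, 0, 0, 0.088], [0.04, -0.0692, 0, 0, 0.088], [0, 0, 0, 0.08, 0.088], [0, 0, 0, 0.08, 0.088], [-0.096, 0, 0, 0, 0.088], [-0.096, 0, 0, 0, 0.088], [-0.096, 0, 0, 0, 0.088], [-0.096, 0, 0, 0, 0.088], [-0.096, 0, 0, 0, 0.088], [-0.096, 0, 0, 0, 0.088], [-0.096, 0, 0, 0, 0.088], [-0.096, 0.01, 0, 0, 0.088], [0, 0, 0, 0, 0.088]]}
}}

```text
t: 9.57
tcp_pos: [0.4892, -0.2302, 0.1772]
tool_rot: [0.0, 0.66, 0.751, -0.0]
ft_force: [0.4, 1.0, -1.5]
gripper_width: 0.0879
gripper_force: 0.0
```

```bash
python3 - <<'E'
from h import *
np.set_printoptions(precision=4,suppress=True)
print(rot().as_matrix())
S=capture("side")
m=cut_out("cheese",S)[0]["region"];print(fit([(S,big(m))],CH,[.484,-.2,.13]))
# edge-based: top face rind corners
print([(r["centre"],r["score"]) for n in("bow_knob","cheese") for r in pinpoint(n,S)[:1]])
E
```

```text
[[-0.1286  0.9917  0.0002]
 [ 0.9917  0.1286 -0.0003]
 [-0.0003  0.0002 -1.    ]]
(array([ 0.4831, -0.2014,  0.1643]), np.float64(0.035185271716274946))
[([0.6183, 0.1865, 0.2073], 0.74), ([0.4844, -0.2001, 0.0022], 0.59)]
```

Converted, 0.04 m is 0.08, 0.025 m is 0.05.

>>> {"method": "drive_effector", "body": {
  "segments": {"deltas":[[0, 0, 0.08, 0, 0.088], [0, 0, 0.08, 0, 0.088], [0, 0, 0.08, 0, 0.088], [0, 0, 0.05, 0, 0.088], [0, 0, 0, 0, 0.088], [0, 0, 0, 0, 0.04], [0, 0, 0, 0, 0.04], [0, 0, 0, 0, 0.04], [0, 0, 0, 0, 0.04], [0, 0, 0, 0, 0.04], [0, 0, 0, 0, 0.04]]},
  "force": 45
}}

```text
t: 11.15
tcp_pos: [0.4895, -0.228, 0.0334]
tool_rot: [0.001, 0.659, 0.752, 0.0]
ft_force: [-0.7, 0.1, 5.8]
gripper_width: 0.0557
gripper_force: 44.8
```

```bash
python3 - <<'E'
from h import *
np.set_printoptions(precision=4,suppress=True)
S=capture("side");T=capture("top")
for c in(S,T): 
  for r in cut_out("cheese",c)[:1]: print(fit([(c,big(r["region"]))],CH,[.484,-.2,.13]),r["score"])
cv2.imwrite("pics/g.png",cv2.resize(S["color"][90:190,140:260],None,fx=4,fy=4,interpolation=cv2.INTER_CUBIC))
E
```

```text
(array([ 0.483 , -0.1999,  0.1643]), np.float64(0.2742454347620399)) 0.61
(array([ 0.4844, -0.1826,  0.1549]), np.float64(0.37772423025435076)) 0.81
```

View pics/g.png

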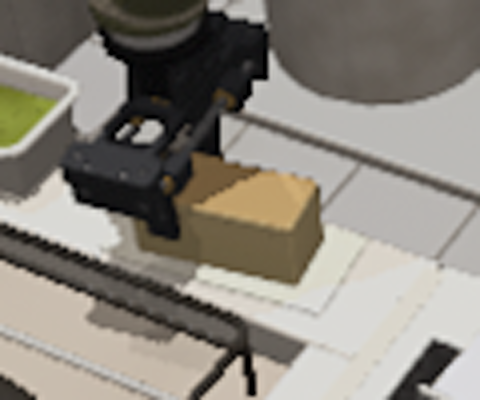

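Grip is good (width 55.7 mm). Lifting, turning and carrying over.

Converted, 0.04 m is 0.08, 0.004 m is 0.008, 0.102 rad is 0.051.

>>> {"method": "drive_effector", "body": {
  "segments": {"deltas":[[0, 0, -0.04, 0, 0.04], [0, 0, -0.06, 0, 0.04], [0, 0, -0.06, 0, 0.04], [0, 0, 0, 0.051, 0.04], [0, 0, 0, 0.051, 0.04], [0.04, 0, 0, 0, 0.04], [0.08, 0.008, 0, 0, 0.04], [0.08, 0.008, 0, 0, 0.04], [0.08, 0.008, 0, 0, 0.04], [0.08, 0.008, 0, 0, 0.04], [0.08, 0.008, 0, 0, 0.04], [0.08, 0.008, 0, 0, 0.04], [0.08, 0.01, 0, 0, 0.04], [0.06, 0, 0, 0, 0.04], [0.02, 0, 0, 0, 0.04], [0, 0, 0, 0, 0.04]]}
}}

```text
t: 13.35
tcp_pos: [0.5421, 0.1096, 0.1124]
tool_rot: [-0.0, 0.731, 0.682, -0.0]
ft_force: [1.1, 0.9, -4.0]
gripper_width: 0.0558
gripper_force: 44.7
```

```bash
python3 - <<'E'
from h import *
np.set_printoptions(precision=4,suppress=True)
print(rot().as_matrix(),get_obs()["ft_force"],get_obs()["moment"])
S=capture("side");T=capture("top")
for c in(S,T): print([(n,r["centre"],r["score"]) for n in("bow_knob","cheese","stop","cutter","bow_hinge") for r in pinpoint(n,c)[:1]])
cv2.imwrite("pics/h.png",cv2.resize(S["color"][110:250,210:370],None,fx=4,fy=4,interpolation=cv2.INTER_CUBIC))
E
```

```text
[[ 0.07    0.9975 -0.0009]
 [ 0.9975 -0.07   -0.0002]
 [-0.0003 -0.0009 -1.    ]] [ 1.1178  0.9481 -3.9891] [-0.2077  0.0903  0.0539]
[('bow_knob', [0.6211, 0.1809, 0.2035], 0.72), ('cheese', [0.5445, 0.1372, 0.0843], 0.58), ('stop', [0.5895, 0.217, 0.0271], 0.89), ('cutter', [0.5352, 0.1245, 0.0014], 0.59), ('bow_hinge', [0.6157, 0.1858, 0.0326], 0.96)]
[('bow_knob', [0.6199, 0.1797, 0.2026], 0.64), ('stop', [0.5899, 0.215, 0.0241], 0.86)]
```

View pics/h.png

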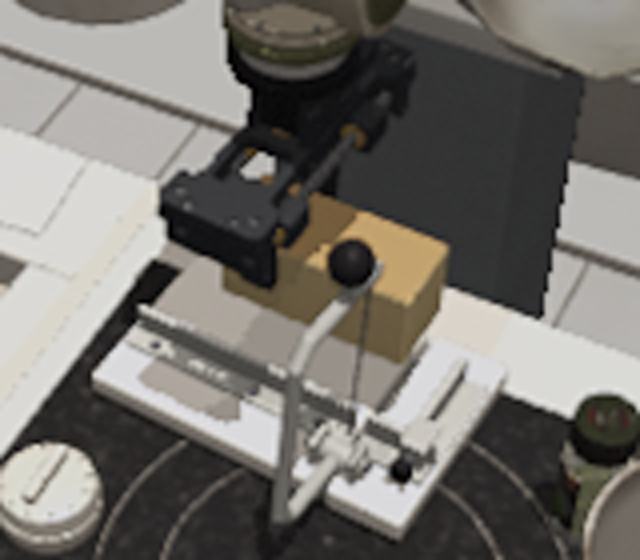

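The bow is upright and the block is held level over the board, about 12 mm from the fence and 17 mm from the stop. Lowering.

Units first: shifts go in shares of 0.5 m and turns go in shares of 2 rad. So 0.02 m is 0.04, 0.01 m is 0.02.

>>> {"method": "drive_effector", "body": {
  "segments": {"deltas":[[0, 0, 0.04, 0, 0.04], [0, 0, 0.04, 0, 0.04], [0, 0, 0.02, 0, 0.04], [0, 0, 0.008, 0, 0.04], [0, 0, 0, 0, 0.04]]}
}}

```text
t: 14.58
tcp_pos: [0.5428, 0.1092, 0.0591]
tool_rot: [0.0, 0.732, 0.681, 0.0]
ft_force: [1.4, -0.4, -3.9]
gripper_width: 0.0554
gripper_force: 44.7
```

>>> {"method": "drive_effector", "body": {
  "segments": {"deltas":[[0, 0, 0.004, 0, 0.04], [0, 0, 0, 0, 0.04]]}
}}

```text
t: 14.82
tcp_pos: [0.5427, 0.1092, 0.0569]
tool_rot: [0.0, 0.732, 0.681, 0.0]
ft_force: [0.2, -0.1, -3.2]
gripper_width: 0.0559
gripper_force: 44.7
```

>>> {"method": "drive_effector", "body": {
  "segments": {"deltas":[[0, 0, 0.004, 0, 0.04], [0, 0, 0, 0, 0.04]]}
}}

```text
t: 15.08
tcp_pos: [0.5428, 0.1092, 0.0554]
tool_rot: [0.0, 0.732, 0.681, 0.0]
ft_force: [-3.1, -0.3, 3.6]
gripper_width: 0.0557
gripper_force: 44.7
```

Converted, 0.005 m is 0.01, 0.003 m is 0.006.

>>> {"method": "drive_effector", "body": {
  "segments": {"deltas":[[0, 0.01, 0, 0, 0.04], [0, 0.006, 0, 0, 0.04], [0, 0.004, 0, 0, 0.04]]}
}}

```text
t: 15.45
tcp_pos: [0.5517, 0.1087, 0.0554]
tool_rot: [-0.001, 0.732, 0.681, -0.001]
ft_force: [-15.9, 0.4, 15.1]
gripper_width: 0.0558
gripper_force: 44.7
```

>>> {"method": "drive_effector", "body": {
  "segments": {"deltas":[[0, 0.004, 0, 0, 0.04]]}
}}

```text
t: 15.58
tcp_pos: [0.5519, 0.1088, 0.0555]
tool_rot: [-0.003, 0.732, 0.681, -0.003]
ft_force: [-25.9, 1.0, 23.6]
gripper_width: 0.056
gripper_force: 44.6
```

>>> {"method": "drive_effector", "body": {
  "segments": {"deltas":[[0, 0.004, 0, 0, 0.04]]}
}}

```text
t: 15.7
tcp_pos: [0.5522, 0.109, 0.0555]
tool_rot: [-0.004, 0.732, 0.681, -0.004]
ft_force: [-35.2, 3.5, 29.5]
gripper_width: 0.0559
gripper_force: 44.6
```

>>> {"method": "drive_effector", "body": {
  "segments": {"deltas":[[0.01, 0, 0, 0, 0.04], [0.01, 0, 0, 0, 0.04]]}
}}

```text
t: 15.95
tcp_pos: [0.553, 0.1146, 0.0551]
tool_rot: [-0.002, 0.731, 0.682, -0.007]
ft_force: [-30.9, -28.5, 24.8]
gripper_width: 0.0556
gripper_force: 45.0
```

>>> {"method": "drive_effector", "body": {
  "segments": {"deltas":[[0.006, 0, 0, 0, 0.04]]}
}}

```text
t: 16.08
tcp_pos: [0.5532, 0.1174, 0.0551]
tool_rot: [-0.002, 0.731, 0.682, -0.007]
ft_force: [-30.6, -27.9, 23.8]
gripper_width: 0.0555
gripper_force: 45.0
```

>>> {"method": "drive_effector", "body": {
  "segments": {"deltas":[[0.004, 0, 0, 0, 0.04]]}
}}

```text
t: 16.2
tcp_pos: [0.5534, 0.1193, 0.0551]
tool_rot: [-0.002, 0.732, 0.682, -0.007]
ft_force: [-30.8, -28.5, 25.3]
gripper_width: 0.0556
gripper_force: 45.0
```

Converted, -0.004 m is -0.008, -0.001 m is -0.002.

>>> {"method": "drive_effector", "body": {
  "segments": {"deltas":[[0, -0.008, -0.002, 0, 0.04], [0, 0, 0, 0, 0.04]]}
}}

```text
t: 16.45
tcp_pos: [0.5532, 0.1233, 0.0554]
tool_rot: [-0.0, 0.732, 0.681, -0.0]
ft_force: [-2.6, -1.3, -3.1]
gripper_width: 0.0558
gripper_force: 44.9
```

>>> {"method": "drive_effector", "body": {
  "segments": {"deltas":[[0.006, 0, 0, 0, 0.04], [0, 0, 0, 0, 0.04]]}
}}

```text
t: 16.7
tcp_pos: [0.5535, 0.1247, 0.0555]
tool_rot: [0.001, 0.732, 0.682, -0.002]
ft_force: [-5.9, -13.5, 0.4]
gripper_width: 0.0553
gripper_force: 44.9
```

>>> {"method": "drive_effector", "body": {
  "segments": {"deltas":[[0.004, 0, 0, 0, 0.04], [0, 0, 0, 0, 0.04]]}
}}

```text
t: 16.95
tcp_pos: [0.5535, 0.1248, 0.0556]
tool_rot: [0.001, 0.732, 0.682, -0.004]
ft_force: [-8.2, -25.9, 3.9]
gripper_width: 0.0558
gripper_force: 44.9
```

>>> {"method": "drive_effector", "body": {
  "segments": {"deltas":[[0.004, 0, 0, 0, 0.04], [0, 0, 0, 0, 0.04]]}
}}

```text
t: 17.2
tcp_pos: [0.5535, 0.1249, 0.0557]
tool_rot: [0.002, 0.732, 0.682, -0.005]
ft_force: [-11.4, -37.6, 5.8]
gripper_width: 0.056
gripper_force: 44.9
```

Converted, -0.006 m is -0.012, 0.003 m is 0.006.

>>> {"method": "drive_effector", "body": {
  "segments": {"deltas":[[-0.012, 0, 0, 0, 0.04], [0, 0.006, 0, 0, 0.04], [0, 0.002, 0, 0, 0.04], [0, 0, 0, 0, 0.04]]}
}}

```text
t: 17.7
tcp_pos: [0.5537, 0.1236, 0.0551]
tool_rot: [-0.003, 0.732, 0.682, -0.005]
ft_force: [-25.9, -9.5, 13.2]
gripper_width: 0.0555
gripper_force: 44.9
```

>>> {"method": "drive_effector", "body": {
  "segments": {"deltas":[[0.006, 0, 0, 0, 0.04], [0, 0, 0, 0, 0.04], [0, 0, 0, 0, 0.04], [0, 0, 0, 0, 0.04]]}
}}

```text
t: 18.2
tcp_pos: [0.5538, 0.1246, 0.0552]
tool_rot: [-0.002, 0.732, 0.682, -0.007]
ft_force: [-27.7, -22.8, 14.5]
gripper_width: 0.0557
gripper_force: 45.0
```

```bash
python3 - <<'E'
from h import *
np.set_printoptions(precision=4,suppress=True)
S=capture("side");T=capture("top");print(rot().as_matrix(),get_obs()["ft_force"],get_obs()["moment"])
for c in(S,T): print([(n,r["centre"],r["score"]) for n in("bow_knob","cheese","stop","cutter","bow_hinge","spice_jar","oil_bottle","timer") for r in pinpoint(n,c)[:1]])
cv2.imwrite("pics/i.png",cv2.resize(S["color"][130:240,210:360],None,fx=5,fy=5,interpolation=cv2.INTER_CUBIC))
E
```

```text
[[ 0.0703  0.9974 -0.0129]
 [ 0.9975 -0.0704 -0.0055]
 [-0.0064 -0.0125 -0.9999]] [-27.9708 -22.1449  14.9553] [-3.2652  4.4099  0.319 ]
[('bow_knob', [0.6193, 0.1793, 0.205], 0.95), ('cheese', [0.5584, 0.1491, 0.0255], 0.71), ('stop', [0.5871, 0.2196, 0.0241], 0.56), ('cutter', [0.5362, 0.1258, 0.0034], 0.94), ('bow_hinge', [0.6143, 0.1839, 0.0348], 0.71), ('spice_jar', [0.5701, 0.3313, -0.0018], 0.86), ('oil_bottle', [0.5305, 0.3688, 0.0011], 0.63), ('timer', [0.718, 0.0359, 0.0008], 0.92)]
[('bow_knob', [0.6166, 0.18, 0.2002], 0.63), ('stop', [0.5887, 0.215, 0.0224], 0.43), ('bow_hinge', [0.6193, 0.188, 0.0321], 0.73), ('spice_jar', [0.5685, 0.3322, 0.0011], 0.91), ('oil_bottle', [0.5312, 0.3733, -0.0018], 0.97), ('timer', [0.726, 0.0344, -0.0034], 0.78)]
```

View pics/i.png

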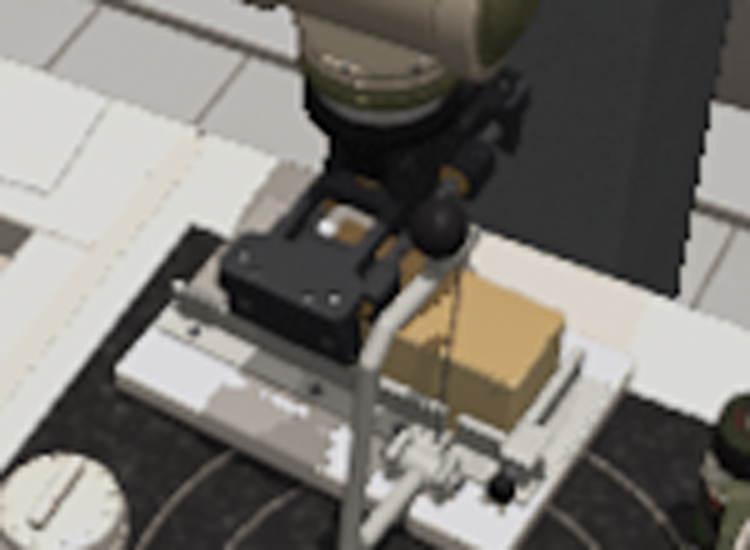

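The block is in the corner (side-crop end at 540,370, stop at 560,400) and the bow is up. The moment shows both push forces act at block height (about 0.15 m below the sensor), so neither comes from the knob. I ease the down-force and press harder on the stop, so that friction can't be hiding a gap.

Converted, 0.002 m is 0.004, -0.001 m is -0.002.

>>> {"method": "drive_effector", "body": {
  "segments": {"deltas":[[0, 0, -0.002, 0, 0.04], [0.004, 0, 0, 0, 0.04], [0.002, 0, 0, 0, 0.04], [0, 0, 0, 0, 0.04], [0, 0, 0, 0, 0.04], [0, 0, 0, 0, 0.04], [0, 0, 0, 0, 0.04], [0, 0, 0, 0, 0.04]]}
}}

```text
t: 20.1
tcp_pos: [0.5537, 0.1248, 0.0552]
tool_rot: [-0.001, 0.731, 0.682, -0.009]
ft_force: [-26.5, -39.3, 8.8]
gripper_width: 0.0558
gripper_force: 45.0
```

>>> {"method": "drive_effector", "body": {
  "segments": {"deltas":[[0, 0, 0, 0, 0.04], [0, 0, 0, 0, 0.04], [0, 0, 0, 0, 0.04], [0, 0, 0, 0, 0.04]]}
}}

```text
t: 20.6
tcp_pos: [0.5537, 0.1248, 0.0552]
tool_rot: [-0.001, 0.731, 0.682, -0.009]
ft_force: [-27.3, -39.3, 8.7]
gripper_width: 0.0555
gripper_force: 45.0
```

```bash
python3 - <<'E'
from h import *
o=get_obs();print(np.round(o["moment"],2),rot().as_matrix().round(4))
S=capture("side");print([(n,np.round(r["centre"],4),r["score"]) for n in("bow_knob","cheese","stop") for r in pinpoint(n,S)[:1]])
E
```

```text
[-5.8   4.08  0.57] [[ 0.0698  0.9975 -0.0147]
 [ 0.9975 -0.0699 -0.0102]
 [-0.0112 -0.0139 -0.9998]]
[('bow_knob', array([0.6214, 0.1813, 0.2058]), 0.91), ('cheese', array([0.5572, 0.1509, 0.0227]), 0.56), ('stop', array([0.5888, 0.2184, 0.0245]), 0.7)]
```

```bash
python3 -c "
from cell import *
print(sign_off())"
```

```text
the job is handed in; nothing more can be done
None
```

The wire bow is up at about 1.47 rad, and I handed the job in at about 21 s with the block still gripped in the corner; sign-off gave no verdict. The last force readings were about 27 N towards the fence, 39 N towards the stop and a 45 N grip, and the jar, bottle and timer hadn't moved.

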